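# Fit a keyed valve cartridge, slide its retaining fork home and index the lock knob by feel

## Robot

A 7-joint arm with a two-finger parallel gripper is mounted at the origin on the work surface. World frame = base frame: x ahead of the robot, y to its left, z up, the work surface at z = 0. Lengths are in m, angles in rad, forces in N, time in s.
With the tool pointing down it reaches from about 0.425 to 0.925 m from the base axis. Payload 6.8 kg.
Tool frame: the origin (TCP) lies on the front face of the gripper's body, between the roots of the fingers; the fingertips stand 73 mm ahead of it and the grasp point (between the pads) lies 54 mm ahead of it (env.nose_length is the distance from the TCP to the fingertips, in m); z points along the fingers, y is the direction in which the jaws open and shut (so a half turn about z gives the same grasp; the last joint's range is limited). The gripper opens to 85 mm and grips with 20 to 120 N. Pads are 22 mm wide; open, the fingers measure 114 mm over their backs; the gripper's body (76 mm by 85 mm) begins 54 mm behind the grasp point. The pads swing forward as they close: fully open they stand 13 mm farther back than shut.
Start: joints at [1.076, 0.477, 0.022, 1.555, -0.011, 1.109, -0.083], TCP at [0.255, -0.625, 0.304] pointing down, gripper open.
Joint ranges: [-2.96, 2.96], [-0.34, 2.1], [-1.41, 1.46], [0.24, 2.44], [-1.37, 4.51], [0.17, 1.92], [-2.96, 2.96]. Speed limits (rad/s): [2.39, 2.39, 3.14, 3.14, 3.14, 3.14, 3.14].

## Interface

Orientations are given as a unit quaternion [w, x, y, z].
In Python, from cell import env, kin, camera, calibration, job gives the robot as it stands. The module is installed in compiled form; this text tells all that it offers. Calls block until the motion is done:
- env.reach(position, orientation): joint-space move of the TCP to a pose.
- env.movel(position, velocity=0.15, rot=None, stop_force=None): straight line of the TCP; rot=None keeps the orientation; velocity is the mean speed in m/s. With stop_force (N) it stops when the force on the tool has changed by that much, and returns True; else False.
- env.goto_joints(angles): joint-space move.
- env.grip(opening, f_grip=None): finger opening in m; f_grip is the grip in N (None keeps the last); returns when the fingers have stopped.
- env.dwell(seconds).
- kin.inverse_kinematics(position, orientation): joint angles nearest the present ones, or None.
- env.get_state(): the state.
- camera(name): name is "scene" or "top" or "wrist"; returns (picture, depth): 420x560x3 uint8, blue, green, red; 420x560 float32, m along the optical axis (not along the pixel's ray), 0 where there is no reading.
- calibration(name): a dict with "fx", "fy", "cx", "cy" (pixels), "rvec" (rotation vector, rad) and "tvec" (3), from world to camera coordinates, as OpenCV has them. Camera axes: x right, y down, z forward; pixel columns grow to the right and rows downward; lengths in m; the calibration is good to about 2 mm. The wrist camera is an equidistant fisheye: a pixel r from the principal point sees the ray r / f radians off the axis. A picture is of the moment at which its call begins: read the wrist's pose just before it. calibration takes no time and is no camera call; for the wrist camera it gives the pose at the moment of the call.
A pose or a line that the arm cannot do raises env.PlanningError and nothing moves.
- job.job_done(): hands the job in, once; it reports no verdict.
The state is a dict: "time": time; "qpos": joint angles; "joint_velocities": joint speeds; "joint_torque": joint torques, N m; "tcp_pos": TCP position; "orientation": TCP orientation; "force": force on the tool from outside, world axes, zero at the start; "torque": the same for the moment, N m; "opening": finger opening in m.
Only numpy, scipy, OpenCV 4.12 (cv2) and the standard library are available. Lean on these libraries where they do the work, as an engineer would, in place of code of your own. Each camera call takes 0.05 s, during which the arm holds its last target.

## Task

Take the keyed valve cartridge (the one with the bar-shaped head) out of its rest and fit it into the keyed collar of the valve station, turning it under light pressure until its key drops into the slot and its flange sits flush on the collar. Then slide the retaining fork fully home over the flange, and only then turn the knob on the fork clockwise, feeling for the hidden notch, until it dips in; leave it resting in the notch, let go, and leave the other things where they are.

Things in the scene. Friction and masses are not known exactly. Their poses are not given: they have to be found in the camera images.
- cartridge: Keyed valve cartridge, 105 mm tall, 0.2 to 0.45 kg, loose, hanging upright by its flange in one of two identical grey ring rests (78 mm wide, 50 mm tall), yaw within 0.9 rad of 0. Origin: centre of the flange's underside, z up. Flange 68 mm diameter, 8 mm thick; neck 24 mm diameter up to z = 25 mm. Below: steel nose 36 mm diameter, 40 mm long, chamfered foot.
- plug: Plain blanking plug in the other rest: same flange, neck and nose but no key and a round head, 42 mm diameter, top 53 mm above its origin (centre of the flange's underside). Not used; leave it.
- station: Valve station, fixed: dark steel base plate 120 mm (own x) by 290 mm (own y), 12 mm thick, yaw within 0.3 rad of 0; origin on the work surface, under the plate. Carries the aluminium collar at own y = -100 mm and the sliding fork at larger y.
- seat (a point): Centre of the collar's flat top, 57 mm above the work surface, axes of the station. Collar 76 mm across, 45 mm tall, bore 40 mm; a key slot 13 mm wide, open at the top, runs from the bore along own -x. Fitted: cartridge origin here, axes alike (2 mm play). With the key off the slot it rides on the top and the flange stays 18 mm up; over the slot the cartridge drops in.
- fork (a joint): Slide of the retaining fork and its grey block (90 by 90 mm, top 76 mm above the work surface, the knob on it). 0 = open, as found; 0.065 m = fully home. It moves along the station's -y towards the collar with about 3 N of friction and stays where left. Slide it by pushing the block or by holding the knob.
- knob (a joint): Rotation of the lock knob on the fork's block, rad, growing clockwise from above, limits 0 and 1.9; found between 0 and 0.25. It takes about 0.05 N m to turn. The hidden notch lies somewhere between 0.7 and 1.45, anew each time. See knob_top for its feel.
- knob_grip (a point): On the knob's axis, 103 mm above the work surface, mid-height of its black bar grip: 60 mm long along own x, 26 mm wide, from 84 to 122 mm up, on a 64 mm dial. Turns with the knob, moves with the fork; home, it is 100 mm from the collar's axis.
- ball (a joint): Drop of the knob's hidden spring ball, in m: about 0.0005 while it rides outside the notch, about 0.0045 when it rests in the middle of the notch; above 0.0025 it is in the notch.
- air_cylinder: Bystander: small pneumatic cylinder, 165 mm long, lying on the bench. Leave it.
- screwdriver: Bystander: screwdriver lying on the bench. Leave it.
- spanner: Bystander: spanner lying on the bench. Leave it.
- valve_block: Bystander: aluminium valve block 110 mm long. Leave it.
- gauge: Bystander: round pressure gauge 70 mm across, lying face up. Leave it.
- tee: Bystander: steel tee fitting 90 mm long. Leave it.
- head (a point): Middle of the cartridge's black bar head, 45 mm above its origin: 56 mm long along own x, 30 mm wide along own y, 40 mm tall; grip it across the 30 mm. A small bright stud on its top marks the key's side (-x).
- key (a point): Underside of the cartridge's key, 18 mm below its origin, 22.5 mm from the axis along own -x: a 9 mm wide steel lug on the nose, just under the flange, reaching 27 mm from the axis.
- tines (a point): Between the fork's two steel tines, at their underside (68 mm up; top 76 mm). 68 mm over all, 30 mm slot open towards the collar. They pass over the flange on either side of the neck, only when the cartridge is fully down; home, this point is on the collar's axis.
- knob_top (a point): Top of the knob, 122 mm up. Feel: at the notch the resisting torque dips by 0.1 to 0.2 N m, so that the knob pulls forward, over about 0.2 rad up to the notch's middle; past the middle it jumps to 0.1 to 0.2 N m above the running torque within 0.05 rad, and turned further it runs out of the notch. Let go within 0.1 rad of the middle, the knob settles in the notch by itself.
There are look-alikes about, which are no part of the job. Leave any pink or yellow look-alike of the cartridge alone.

How it is judged:
On the way, in this order (a step that is already met when the one before it is completed fails the run):
1. the cartridge has dropped into its keyed seat, its flange on the collar (z of cartridge in the frame of seat below 0.003 m and horizontal distance between cartridge and seat below 0.005 m and angle between cartridge's own z axis and vertical below 0.06 rad), for 0.2 s.
2. the fork is home over the seated cartridge, the knob not yet in its notch (value of joint fork above 0.061 m and z of cartridge in the frame of seat below 0.003 m and value of joint ball below 0.0015 m), for 0.2 s.
3. the knob rests in its notch with the fork home (value of joint ball above 0.0025 m and value of joint fork above 0.061 m), for 0.2 s.
At the end, for the whole second after the job is handed in: The cartridge stands at rest in the collar, flange within 3 mm of the collar's top face, within 5 mm of its axis and upright within 0.06 rad; the fork is home (joint above 0.061 m); the knob rests in its notch (ball dropped more than 2.5 mm) (all of step 1 and all of step 3 and z of cartridge in the frame of seat above -0.003 m and linear speed of cartridge below 0.02 m/s); the robot touches nothing.
It fails at once if the plug is moved from its rest (distance of plug from where it was at the start of the episode above 0.03 m).
It fails at once if a bystander on the bench is pushed more than 40 mm (distance of any of air_cylinder, screwdriver, spanner, valve_block, gauge, tee from where it was at the start of the episode above 0.04 m).
It fails at once if the cartridge is pressed hard on the station (contact force between cartridge and station above 90 N).
It also fails if it takes over 72 s, if anything falls off the work surface, if the arm or the gripper's body presses on something with over 40 N, if the wrist force passes 120 N, or if a joint passes its speed limit or range.

## Working session

There is one attempt and no reset: what is moved stays moved. The work goes in short steps, each a Python script; the robot and the scene stay as the last script left them, time stands still between calls to the robot, and variables do not carry over. Pictures are saved under pics/ and viewed, and the job is handed in when it is done.

```bash
ls; mkdir -p pics; python3 - <<'E'
from cell import env,kin,camera,calibration,job
import cv2,numpy as np
for n in("scene","top"):
    p,d=camera(n); cv2.imwrite(f"pics/{n}0.png",p); np.save(f"pics/{n}0.npy",d); c=calibration(n); print(n,c)
print(env.get_state())
E
```

```text
pics
scene {'fx': 512.7123276492235, 'fy': 512.7123276492235, 'cx': 279.38602854151503, 'cy': 209.0629733469891, 'rvec': array([ 2.40887535,  0.61850443, -0.21218284]), 'tvec': array([-0.47732407, -0.16813998,  1.54934592])}
top {'fx': 474.03151633718534, 'fy': 474.03151633718534, 'cx': 274.75106331585965, 'cy': 211.75579313837517, 'rvec': array([ 2.11184153, -2.15423291,  0.13443004]), 'tvec': array([0.01910998, 0.57000255, 1.35411509])}
{'time': 0.1, 'qpos': array([ 1.07586896,  0.47771871,  0.02236137,  1.55632281, -0.01150841,
        1.10926927, -0.08310342]), 'joint_velocities': array([ 2.10216261e-03, -2.47606101e-03,  8.22283929e-04, -1.27718163e-03,
        9.06807015e-05, -4.91727070e-04,  1.79134529e-04]), 'joint_torque': array([ 3.72982773e-03, -5.97761321e+01,  1.61334302e+00, -2.81957728e+01,
        1.28129238e-02,  5.03447140e-03,  1.53069305e-05]), 'tcp_pos': array([ 0.25448768, -0.6247635 ,  0.30303491]), 'orientation': array([-7.66831770e-04,  9.81353834e-01,  1.92208276e-01, -2.09271065e-04]), 'force': array([ 0.62669659, -0.50196775, -0.33287721]), 'torque': array([ 0.00934626, -0.01058222,  0.02538884]), 'opening': 0.08552685583786686}
```

View pics/scene0.png

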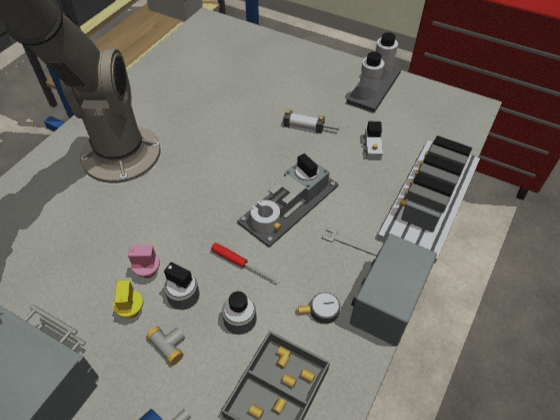

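View pics/top0.png

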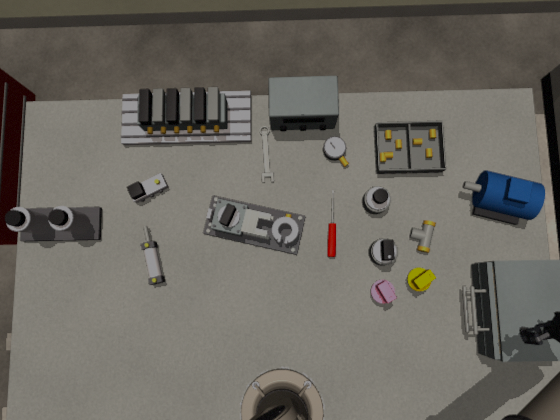

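```bash
cat > h.py <<'E'
from cell import env,kin,camera,calibration,job
import cv2,numpy as np
def world(n,d,c=None):
    c=c or calibration(n); R=cv2.Rodrigues(c['rvec'])[0]
    v,u=np.indices(d.shape)
    P=np.stack([(u-c['cx'])/c['fx']*d,(v-c['cy'])/c['fy']*d,d],-1)
    return (P-c['tvec'])@R
def px(n,P):
    c=calibration(n);R=cv2.Rodrigues(c['rvec'])[0];q=R@np.array(P)+c['tvec']
    return q[0]/q[2]*c['fx']+c['cx'],q[1]/q[2]*c['fy']+c['cy']
E
python3 - <<'E'
from h import *
p=cv2.imread('pics/top0.png')
a=cv2.resize(p[180:310,340:450],None,fx=5,fy=5,interpolation=cv2.INTER_CUBIC)[:600]
cv2.imwrite('pics/cropA.png',a)
b=cv2.resize(p[185:265,195:315],None,fx=6,fy=6,interpolation=cv2.INTER_CUBIC)
cv2.imwrite('pics/cropB.png',b)
d=np.load('pics/top0.npy');W=world('top',d)
s=cv2.imread('pics/scene0.png')
cv2.imwrite('pics/cropC.png',cv2.resize(s[235:335,100:260],None,fx=5,fy=5,interpolation=cv2.INTER_CUBIC))
cv2.imwrite('pics/cropD.png',cv2.resize(s[145:245,230:345],None,fx=6,fy=6,interpolation=cv2.INTER_CUBIC))
for u,v in[(388,250),(376,200),(383,292),(421,279),(285,230),(228,214),(350,350)]:print(u,v,W[v,u])
E
```

```text
388 250 [ 0.44673352 -0.30306938  0.11264505]
376 200 [ 0.58771157 -0.27821123  0.10732042]
383 292 [ 0.33299958 -0.28569885  0.10167879]
421 279 [ 0.36629001 -0.39026476  0.10480028]
285 230 [ 0.51880787 -0.02123287  0.01385641]
228 214 [0.55466139 0.1360836  0.12333356]
350 350 [ 0.16638489 -0.2024556  -0.00216203]
```

View pics/cropA.png

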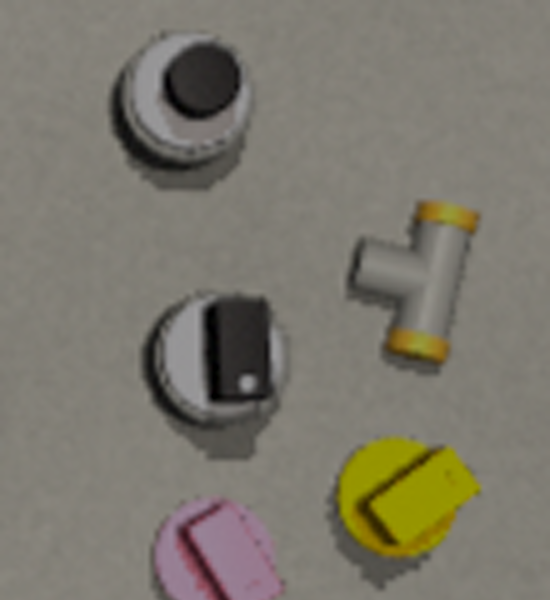

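View pics/cropB.png

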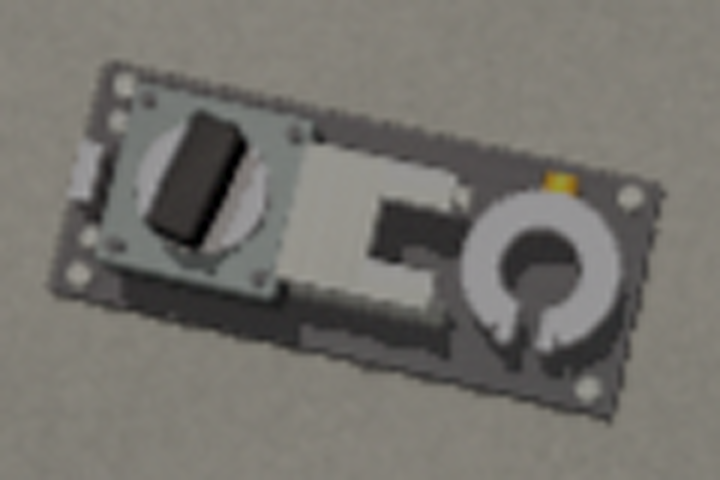

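View pics/cropC.png

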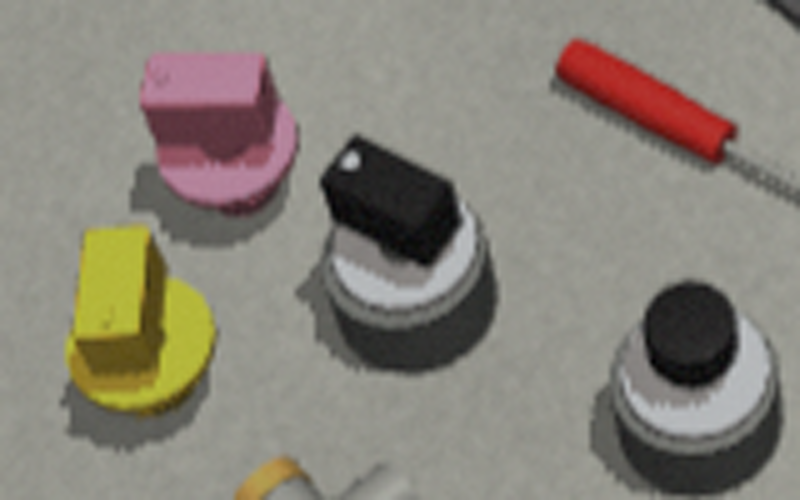

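View pics/cropD.png

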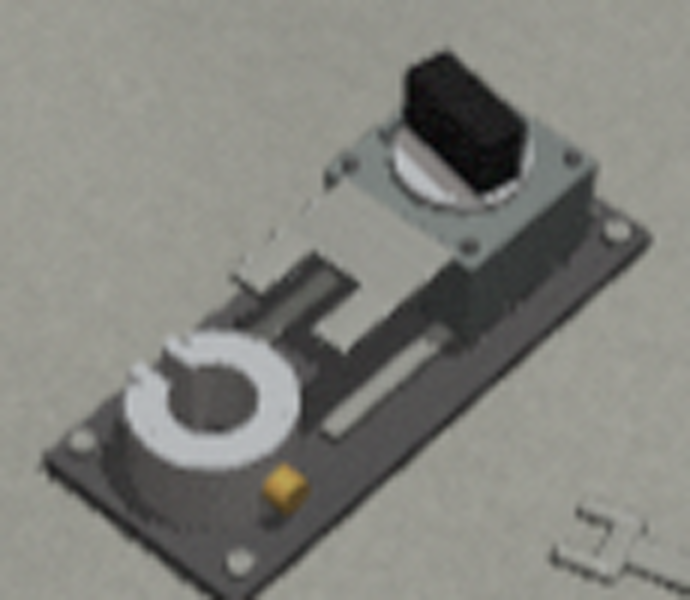

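```bash
cat >> h.py <<'E'
def rect(Q):
    (c,(w,h),a)=cv2.minAreaRect((Q*1000).astype(np.float32))
    b=cv2.boxPoints(((c),(w,h),a)); e=b[1]-b[0]; f=b[2]-b[1]
    if np.hypot(*e)<np.hypot(*f): e=f
    return np.array(c)/1000,(round(w,1),round(h,1)),np.arctan2(e[1],e[0])
def circ(Q):
    from scipy.optimize import least_squares
    r=least_squares(lambda x:np.hypot(Q[:,0]-x[0],Q[:,1]-x[1])-x[2],[*Q.mean(0),.03],loss='soft_l1',f_scale=.001)
    return r.x
def hull(Q): return cv2.convexHull((Q).astype(np.float32))[:,0]
E
python3 - <<'E'
from h import *
for n in('top','scene'):
    W=world(n,np.load(f'pics/{n}0.npy')).reshape(-1,3)
    def sel(c,r,z0,z1):
        m=(np.hypot(W[:,0]-c[0],W[:,1]-c[1])<r)&(W[:,2]>z0)&(W[:,2]<z1); return W[m]
    H=sel((.447,-.303),.045,.105,.125); print(n,'head',rect(H[:,:2]),H[:,2].mean(),len(H))
    F=sel((.447,-.303),.05,.052,.064); print('flange',rect(F[:,:2]),F[:,2].mean(), circ(hull(F[:,:2])))
    K=sel((.555,.136),.045,.112,.13); print('knob',rect(K[:,:2]),K[:,2].mean())
    B=sel((.555,.136),.075,.068,.08); print('block',rect(B[:,:2]),B[:,2].mean())
    C=sel((.52,-.02),.06,.05,.062); print('collar',rect(C[:,:2]),C[:,2].mean(),circ(hull(C[:,:2])))
    P=sel((.54,.07),.2,.006,.13);  print('plate',rect(P[:,:2]))
E
```

```text
top head (array([ 0.4493465 , -0.30290988]), (55.7, 31.2), np.float32(0.025603926)) 0.11555717591337329 237
flange (array([ 0.44751331, -0.30284799]), (72.5, 69.7), np.float32(0.9144892)) 0.05767800212934348 [ 0.44827883 -0.3031322   0.03752505]
knob (array([0.55568335, 0.14012735]), (25.9, 60.1), np.float32(-0.4422573)) 0.12193713055854374
block (array([0.55204749, 0.12387024]), (123.9, 90.6), np.float32(1.3353025)) 0.07625419986778247
collar (array([ 0.5144657 , -0.01985547]), (72.6, 75.7), np.float32(-0.013894912)) 0.057503438262138724 [ 0.51595071 -0.01935849  0.03771905]
plate (array([0.53834991, 0.07194455]), (389.2, 395.0), np.float32(-1.3467236))
scene head (array([ 0.44742825, -0.30428094]), (32.2, 56.8), np.float32(-0.009592436)) 0.11310477681322256 309
flange (array([ 0.45278201, -0.31342365]), (69.4, 53.4), np.float32(0.7461208)) 0.056562310644560874 [ 0.44774145 -0.30643081  0.0339947 ]
knob (array([0.55277698, 0.13588483]), (28.7, 59.8), np.float32(-0.4549237)) 0.11921173381949628
block (array([0.54930524, 0.12486423]), (125.5, 93.1), np.float32(1.3138651)) 0.07462375063218449
collar (array([ 0.51294885, -0.02158132]), (74.0, 77.9), np.float32(-1.0681877)) 0.05539894068430288 [ 0.51253523 -0.02148054  0.03917518]
plate (array([0.55421906, 0.06957639]), (307.1, 281.3), np.float32(0.4691417))
```

The things that could be taken for the cartridge, by their pixels in the top view:
- Black bar head in a grey ring at (386,250), with a bright stud at (388,256).
- Plug with a round head at (376,200).
- Pink look-alike at (383,292).
- Yellow look-alike at (421,279).

I choose the black bar. The crop shows the stud on its -x side, and its top reads 0.115 m high, as it should. Collar at (285,230), with the slot opening towards -x. Knob bar at (228,214), at about 0.2 rad.

```bash
cat >> h.py <<'E'
def q(y): return np.array([0,np.cos(y/2),np.sin(y/2),0])
def ikchain(pos,ys):
    return [None if (a:=kin.inverse_kinematics(pos,q(y))) is None else np.round(a,2) for y in ys]
def wshot(name):
    c=calibration('wrist'); p,d=camera('wrist'); cv2.imwrite(f'pics/{name}.png',p); np.save(f'pics/{name}.npy',d)
    import pickle; pickle.dump(c,open(f'pics/{name}.pkl','wb')); return p,d,c
def wworld(d,c):
    R=cv2.Rodrigues(c['rvec'])[0]; v,u=np.indices(d.shape)
    x=(u-c['cx'])/c['fx'];y=(v-c['cy'])/c['fy'];th=np.hypot(x,y)+1e-9
    k=np.where(th<1.5,np.tan(np.minimum(th,1.5))/th,0)
    P=np.stack([x*k*d,y*k*d,d],-1)
    return (P-c['tvec'])@R
E
python3 - <<'E'
from h import *
for y in (0,-.247): print(kin.inverse_kinematics([.514,-.02,.2],q(y)))
for y in (-.45,-1.,-1.5,-1.9,2.69,2.,1.2): print(y,kin.inverse_kinematics([.54,.08,.157],q(y)))
env.reach([.448,-.303,.26],q(0.0))
p,d,c=wshot('w1'); print(c, env.get_state()['time'],env.get_state()['tcp_pos'])
E
```

```text
[ 0.17424977  0.36611224 -0.30997273  2.01516765  0.15551901  0.78241021
 -1.79788963]
[ 0.14057461  0.36204745 -0.26911575  2.01742311  0.13449414  0.77863283
 -2.02567508]
-0.45 [-0.03971408  0.47161426 -0.27830285  1.97192946  0.18984073  0.72272779
 -2.45287717]
-1.0 [-0.14352462  0.46093454 -0.14774494  1.97919513  0.10081567  0.7083264
 -2.92351143]
-1.5 [-1.09201158  0.9137274   1.26504574  2.0369128  -1.04462868  1.06166987
 -2.3707782 ]
-1.9 [ 0.59287813  0.79456756 -1.18974793  1.93260262  0.86781032  1.05161033
  1.82422376]
2.69 [ 0.28806686  0.55637713 -0.70574553  1.95002761  0.49139795  0.81238096
  0.42816591]
2.0 [ 0.2321639   0.53480487 -0.62986817  1.95358762  0.43606816  0.79060158
 -0.21551129]
1.2 [ 0.17500505  0.51635866 -0.55398637  1.9573172   0.38165137  0.7717116
 -0.96941609]
{'fx': 325.19226210127806, 'fy': 325.19226210127806, 'cx': 280.4341479722014, 'cy': 206.98459137869864, 'rvec': array([-2.06480499,  2.06906822,  0.2985162 ]), 'tvec': array([-0.30375103,  0.40670532,  0.46217749])} 1.5583 [ 0.44758744 -0.30440999  0.26014842]
```

View pics/w1.png

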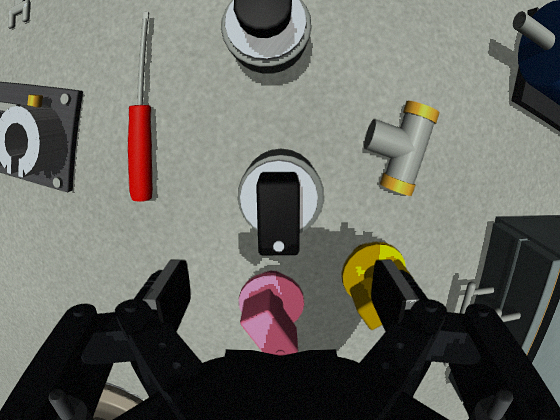

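The wrist view shows the bar head at (279,213) with the stud at (279,246), the pink piece at (270,315) and the plug at (265,30).

```bash
python3 - <<'E'
from h import *
import pickle
d=np.load('pics/w1.npy');c=pickle.load(open('pics/w1.pkl','rb'))
Wi=wworld(d,c);W=Wi.reshape(-1,3)
def sel(c,r,z0,z1):
    m=(np.hypot(W[:,0]-c[0],W[:,1]-c[1])<r)&(W[:,2]>z0)&(W[:,2]<z1); return W[m]
H=sel((.447,-.303),.045,.11,.125); print('head',rect(H[:,:2]),H[:,2].mean(),len(H))
F=sel((.447,-.303),.05,.053,.064); print('flange',F[:,2].mean(), circ(hull(F[:,:2])))
print('stud',Wi[246,279],'floor',Wi[150,200])
E
```

```text
head (array([ 0.44772595, -0.30267108]), (54.7, 30.0), np.float32(0.0159918)) 0.11267696349379135 3081
flange 0.05588974235961939 [ 0.44744606 -0.30285149  0.03352614]
stud [ 0.42782085 -0.30345519  0.11352691] floor [ 0.48459981 -0.22121215 -0.00234568]
```

```bash
python3 - <<'E'
from h import *
env.reach([.515,-.02,.26],q(-.247))
p,d,c=wshot('w2'); W=wworld(d,c).reshape(-1,3)
print(env.get_state()['time'],env.get_state()['tcp_pos'])
def sel(c,r,z0,z1):
    m=(np.hypot(W[:,0]-c[0],W[:,1]-c[1])<r)&(W[:,2]>z0)&(W[:,2]<z1); return W[m]
C=sel((.5145,-.02),.06,.05,.062); print('collar',rect(C[:,:2]),C[:,2].mean(),circ(hull(C[:,:2])))
K=sel((.555,.136),.045,.114,.13); print('knob',rect(K[:,:2]),K[:,2].mean())
B=sel((.555,.136),.075,.068,.08); print('block',rect(B[:,:2]))
E
```

```text
2.725 [ 0.51500818 -0.02201294  0.25993542]
collar (array([ 0.51472687, -0.01927221]), (76.2, 76.2), np.float32(1.3402835)) 0.054812962351146174 [ 0.51431284 -0.01922113  0.03835705]
knob (array([0.55426678, 0.14002335]), (26.7, 59.7), np.float32(-0.44107106)) 0.1186953860134981
block (array([0.55044305, 0.12375017]), (124.0, 89.4), np.float32(1.3268223))
```

View pics/w2.png

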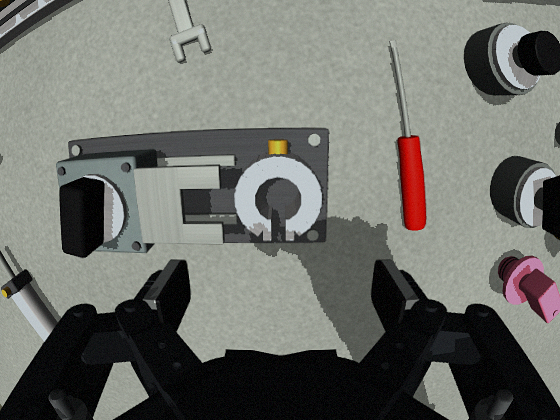

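```bash
python3 - <<'E'
from h import *
env.reach([.4475,-.3028,.23],q(0.012))
print(env.get_state()['tcp_pos']); env.dwell(.2); print(env.get_state()['tcp_pos'])
env.movel([.4475,-.3028,.149],.1); env.dwell(.15);s=env.get_state();print(s['tcp_pos'],s['force'])
env.grip(0.0,60);s=env.get_state();print(s['opening'],s['force'],s['time'])
env.movel([.4475,-.3028,.235],.12); env.dwell(.2);s=env.get_state();print(s['tcp_pos'],s['force'],s['opening'],s['time'])
p,d=camera('scene');cv2.imwrite('pics/s1.png',cv2.resize(p[140:340,80:360],None,fx=2.8,fy=2.8))
E
```

```text
[ 0.44807511 -0.3019666   0.23008636]
[ 0.4483081  -0.30157795  0.23013461]
[ 0.44791351 -0.3030516   0.14974078] [-0.02650986 -0.60303295 -0.90193087]
0.029303254027467408 [-0.77500404  0.51838894  2.88693529] 5.7083
[ 0.44711583 -0.30258943  0.23412575] [ 0.93524992 -0.22352012 -3.75880429] 0.029506760436151837 6.775
```

View pics/s1.png

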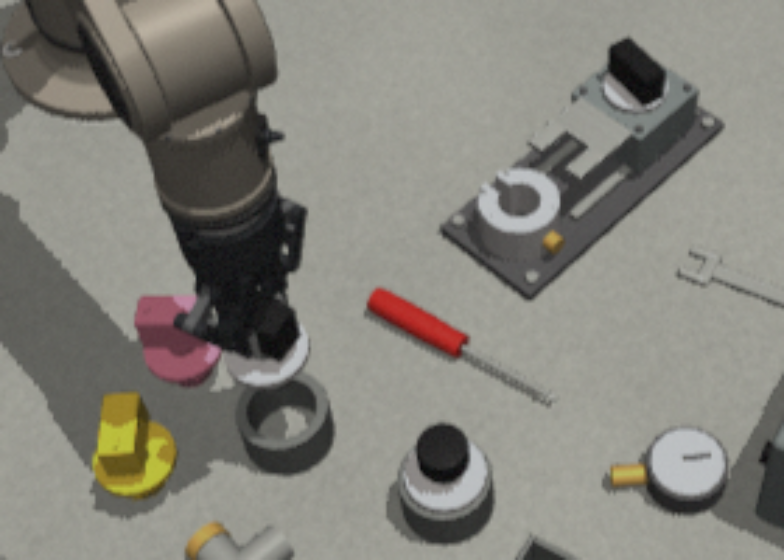

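```bash
python3 - <<'E'
from h import *
T=np.array([.5149,-.0193])
env.reach([*T,.225],q(-.247)); env.dwell(.3)
cmd=np.array([*T,.203])
env.movel(cmd,.08);env.dwell(.3)
s=env.get_state();print(s['tcp_pos'],s['orientation'],s['force'],s['time'])
cmd[:2]+=T-s['tcp_pos'][:2]
env.movel(cmd,.03);env.dwell(.3);s=env.get_state();print(s['tcp_pos'],s['force'])
h=env.movel([cmd[0],cmd[1],.18],.04,stop_force=10);s=env.get_state();print(h,s['tcp_pos'],s['force'],s['time'])
np.save('cmd.npy',cmd)
E
```

```text
[ 0.51512471 -0.01927497  0.20335542] [-5.85186304e-05  9.92385051e-01 -1.23173779e-01  3.56477182e-04] [-0.03533621 -0.20708252 -4.3758793 ] 8.975
[ 0.51466118 -0.01934625  0.20299438] [-0.35920964  0.65854479 -3.7002532 ]
False [ 0.51476548 -0.01933767  0.17998097] [-0.61326563 -0.54703957 -3.95581732] 10.25
```

The nose is in the bore with no contact force. Next I go down to key height.

```bash
python3 - <<'E'
from h import *
cmd=np.load('cmd.npy')
h=env.movel([cmd[0],cmd[1],.155],.03,stop_force=10);s=env.get_state();print(h,s['tcp_pos'],s['force'],s['torque'],s['time'])
E
```

```text
True [ 0.51434727 -0.01932521  0.15619397] [-1.39232623 -0.86197766  5.15720137] [-0.05250488  0.04930209  0.00388663] 11.0
```

It went straight down to TCP z = 0.156, which is the seated height. I release, lift and check.

```bash
python3 - <<'E'
from h import *
cmd=np.load('cmd.npy')
env.grip(.085); env.dwell(.1)
env.movel([cmd[0],cmd[1],.26],.15)
p,d,c=wshot('w3'); W=wworld(d,c).reshape(-1,3)
def sel(c,r,z0,z1):
    m=(np.hypot(W[:,0]-c[0],W[:,1]-c[1])<r)&(W[:,2]>z0)&(W[:,2]<z1); return W[m]
H=sel((.5145,-.02),.04,.11,.14); print('head',rect(H[:,:2]),H[:,2].mean())
F=sel((.5145,-.02),.04,.05,.09); print('flange',np.median(F[:,2]),circ(hull(F[:,:2])))
print(env.get_state()['time'])
p,d=camera('scene');cv2.imwrite('pics/s2.png',cv2.resize(p[145:245,230:345],None,fx=6,fy=6))
E
```

```text
head (array([ 0.51406885, -0.01936772]), (30.1, 55.5), np.float32(-0.24905515)) 0.11950374830268203
flange 0.06244309817075737 [ 0.51464462 -0.01939634  0.03816245]
12.5833
```

View pics/s2.png

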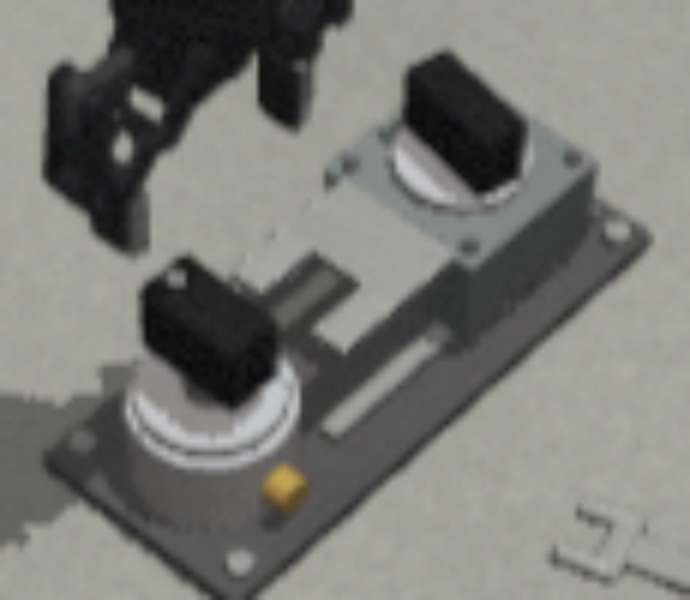

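View pics/w3.png

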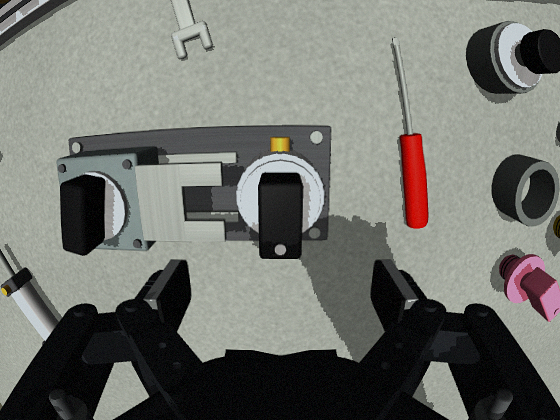

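Seated: the head top reads 122 mm after correcting the 2 mm bias and the flange reads flush. Pictures show the stud at (280,250) on the slot side and an empty rest at (525,190). Next I take the knob and slide the fork home.

```bash
cat >> h.py <<'E'
def st(tag=''):
    s=env.get_state(); o=s['orientation']; s['yaw']=2*np.arctan2(o[2],o[1])
    print(tag,np.round(s['tcp_pos'],4),'yaw',round(s['yaw'],3),'F',np.round(s['force'],1),'T',np.round(s['torque'],3),round(s['opening'],4),round(s['time'],2)); return s
E
python3 - <<'E'
from h import *
yb=np.pi-.443; yh=np.array([np.sin(.246),np.cos(.246),0])
K=np.array([.5545,.1402,.163])
env.reach(K+[0,0,.08],q(yb)); env.movel(K,.12);env.dwell(.2); st('pre')
env.grip(0.0,50);env.dwell(.1); st('grip')
h=env.movel(K-yh*.067,.06,stop_force=18); print(h); st('slid')
env.dwell(.2); st()
p,d=camera('scene');cv2.imwrite('pics/s3.png',cv2.resize(p[145:245,230:345],None,fx=6,fy=6))
E
```

```text
pre [0.5549 0.1404 0.1639] yaw 2.698 F [-0.8 -0.5 -0.6] T [ 0.018 -0.014  0.01 ] 0.0849 15.72
grip [0.5546 0.1403 0.1632] yaw 2.699 F [-0.3 -0.4  2.8] T [-0.013  0.112 -0.039] 0.0252 16.38
False
slid [0.5389 0.077  0.1632] yaw 2.7 F [ 4.5  7.  -1.2] T [ 1.5   -0.917 -0.072] 0.0253 17.65
 [0.5389 0.077  0.1633] yaw 2.7 F [ 5.7  8.5 -0.3] T [ 1.492 -0.875 -0.047] 0.0253 17.85
```

View pics/s3.png

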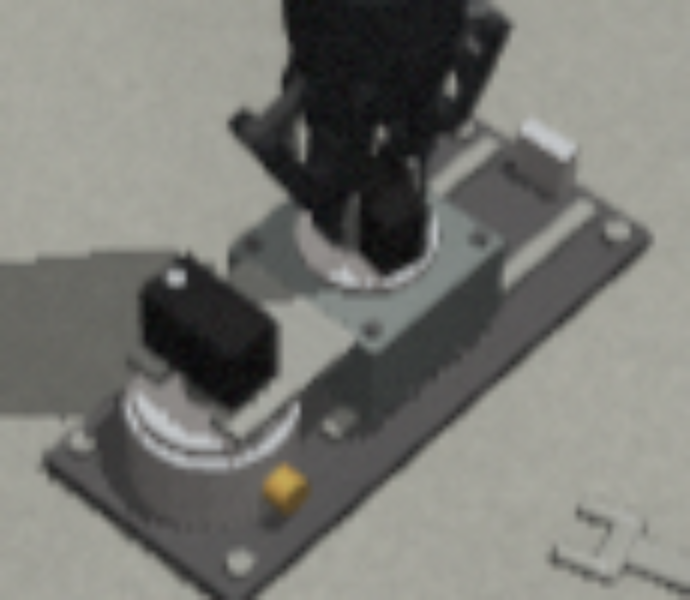

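The fork moved 65.2 mm and stands against its stop. The picture shows the tines over the flange around the neck. Now I turn the knob clockwise in small steps and read the torque.

```bash
cat > turn.py <<'E'
from h import *
import sys,time
y0,y1,stp=map(float,sys.argv[1:4])
P=np.array([.5389,.0768,.1632])
y=y0
while y>y1+1e-6:
    y-=stp
    try: env.movel(P,.15,rot=q(y))
    except env.PlanningError as e: print('PE',e);break
    s=env.get_state();o=s['orientation']
    print('cmd %.3f yaw %.4f Tz %.3f F %s t %.2f'%(y,2*np.arctan2(o[2],o[1]),s['torque'][2],np.round(s['force'],1),s['time']))
E
python3 turn.py 2.6986 2.55 .03
```

```text
cmd 2.669 yaw 2.6694 Tz -0.120 F [3.6 6.  0.9] t 18.15
cmd 2.639 yaw 2.6395 Tz -0.066 F [2.7 4.6 1.7] t 18.40
cmd 2.609 yaw 2.6094 Tz -0.046 F [2.9 4.4 0.4] t 18.65
cmd 2.579 yaw 2.5794 Tz -0.068 F [1.8 5.2 0.7] t 18.90
cmd 2.549 yaw 2.5496 Tz -0.053 F [2.6 4.4 1.3] t 19.15
```

```bash
python3 turn.py 2.5486 2.22 .04; python3 turn.py 2.1886 2.10 .03
```

```text
cmd 2.509 yaw 2.5097 Tz -0.025 F [2.8 5.1 1.6] t 19.40
cmd 2.469 yaw 2.4699 Tz -0.078 F [3.  3.9 1.4] t 19.65
cmd 2.429 yaw 2.4302 Tz -0.022 F [2.4 4.6 1.1] t 19.90
cmd 2.389 yaw 2.3905 Tz -0.075 F [2.4 4.6 2. ] t 20.15
cmd 2.349 yaw 2.3502 Tz -0.096 F [2.  4.2 2.1] t 20.40
cmd 2.309 yaw 2.3101 Tz -0.080 F [0.6 4.1 3.9] t 20.65
cmd 2.269 yaw 2.2700 Tz -0.147 F [0.4 4.7 4.1] t 20.90
cmd 2.229 yaw 2.2299 Tz -0.225 F [-0.9  4.1  5. ] t 21.15
cmd 2.189 yaw 2.1901 Tz -0.232 F [0.  4.7 5.5] t 21.40
cmd 2.159 yaw 2.1600 Tz -0.316 F [-2.1  4.2  5.2] t 21.65
cmd 2.129 yaw 2.1307 Tz -0.097 F [-0.9  3.4  5. ] t 21.90
cmd 2.099 yaw 2.1013 Tz 0.136 F [-2.2  3.3  5.7] t 22.15
```

The feel: a running torque of about -0.06, a dip to -0.32 at yaw 2.16, then a jump to +0.14 at 2.10. That puts the middle of the notch near 2.14. I go back to it and let go.

```bash
python3 - <<'E'
from h import *
P=np.array([.5389,.0768,.1632])
env.movel(P,.15,rot=q(2.14)); env.dwell(.3); st('mid')
env.grip(.06); env.dwell(.5)
env.grip(.085); env.dwell(.2); st('open')
env.movel(P+[0,0,.10],.12,rot=q(2.14)); env.dwell(.2); st('up')
p,d,c=wshot('w4'); W=wworld(d,c).reshape(-1,3)
def sel(c,r,z0,z1):
    m=(np.hypot(W[:,0]-c[0],W[:,1]-c[1])<r)&(W[:,2]>z0)&(W[:,2]<z1); return W[m]
k=sel((.539,.077),.04,.114,.13); a=rect(k[:,:2]);print('knob',a,'theta',-.246-a[2],-.246-a[2]+np.pi)
H=sel((.5145,-.02),.04,.11,.14); print('head',rect(H[:,:2]),H[:,2].mean())
p,d=camera('scene');cv2.imwrite('pics/s4.png',cv2.resize(p[115:265,215:365],None,fx=4,fy=4))
E
```

```text
mid [0.5386 0.0767 0.1632] yaw 2.142 F [-1.4  5.7  5.2] T [ 0.851  0.301 -0.064] 0.0254 22.7
open [0.5389 0.0768 0.1632] yaw 2.14 F [-0.7  0.4 -0.3] T [-0.018  0.006  0.002] 0.085 24.2
up [0.5386 0.0767 0.2625] yaw 2.14 F [-0.1 -0.   0.1] T [ 0.013  0.025 -0.025] 0.0853 25.38
knob (array([0.53794415, 0.07826814]), (26.1, 59.1), np.float32(-1.0097677)) theta 0.76376766 3.9053605
head (array([ 0.52048645, -0.02043777]), (31.5, 42.5), np.float32(-0.23091199)) 0.11863538731752661
```

View pics/s4.png

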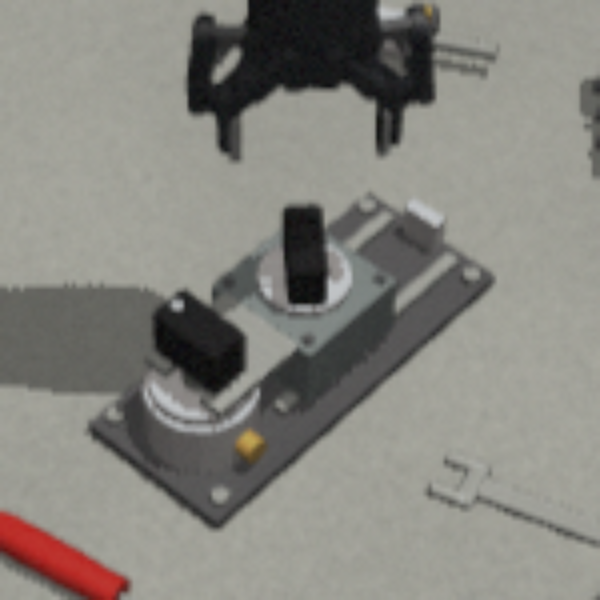

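View pics/w4.png

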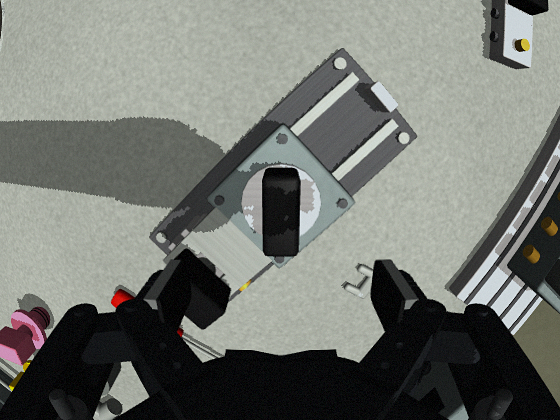

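```bash
python3 - <<'E'
from h import *
W=world('scene',camera('scene')[1]).reshape(-1,3)
m=(np.hypot(W[:,0]-.5145,W[:,1]+.0193)<.045)&(W[:,2]>.11)&(W[:,2]<.13);print(rect(W[m][:,:2]),W[m][:,2].mean())
m=(np.hypot(W[:,0]-.539,W[:,1]-.077)<.04)&(W[:,2]>.11)&(W[:,2]<.13);print(rect(W[m][:,:2]))
job.job_done(); st()
E
```

```text
(array([ 0.51223334, -0.0216492 ]), (33.5, 58.3), np.float32(-0.2666105)) 0.11951528004067768
(array([0.53850214, 0.07377715]), (26.3, 61.8), np.float32(-1.071786))
the job is handed in; nothing more can be done
the job is handed in; nothing more can be done
```

I fitted the cartridge in the keyed collar, slid the fork home over it and left the knob in what felt like its notch. I handed the job in about 25.5 s into the 72 s allowed; no verdict was reported.

- **Cartridge:** I lined the key up with the slot first, so it dropped in on the way down without any turning, with about 9 N of pressing. The wrist camera put the head within 1 mm of the collar's axis. Its top read 0.1195 m, which is 122 mm after the camera's 2 mm bias, so the flange is flush. The scene camera, which has read about 2 mm off throughout, showed the same height before hand-in.
- **Fork:** it slid 65.2 mm and stopped against its end. After I let go, the knob's position put it at about 0.0646 m, above the 0.061 m needed.
- **Knob:** turning it clockwise, the torque dipped by about 0.25 N m (slightly more than the 0.1–0.2 described). It then jumped to about 0.2 N m above running level. I overshot the middle by about 0.04 rad, went back and let go. The wrist camera then read 0.76 rad.
- **Not confirmed:** the ball's drop can't be seen, so the notch rests on the torque feel alone.
- **Disagreements:** just before hand-in the scene camera read the knob 0.06 rad further round and 4 mm off the wrist camera's position. I trust the wrist camera here. One wrist reading of the cartridge's head, taken after I let go, was off because a finger was in the way.

The gripper was open and clear above the station at the end. I did not see any other object move, but I did not measure the plug or the bystanders again.

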